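Check with the infrared thermometer that a fired test disc has cooled before weighing

ROBOT

A 6-joint arm with a two-finger parallel gripper is mounted at the origin on the work surface. World frame = base frame: x ahead of the robot, y to its left, z up, the work surface at z = 0. Lengths are in mm, angles in degrees, forces in N, time in s.
With the tool pointing down it reaches from about 350 to 850 mm from the base axis. Payload 8.1 kg.
Tool frame: the origin (TCP) lies at the very end of the fingers, on their centre line; the grasp point (between the pads) lies 19 mm behind it (r.grip_depth is the distance from the TCP to the grasp point, in mm); z points along the fingers, y is the direction in which the jaws open and shut (so a half turn about z gives the same grasp; the last joint's range is limited). The gripper opens to 85 mm and grips with 20 to 120 N. Pads are 22 mm wide; open, the fingers measure 114 mm over their backs; the gripper's body (76 mm by 85 mm) begins 54 mm behind the grasp point. The pads swing forward as they close: fully open they stand 13 mm farther back than shut.
Start: joints at [69.19, 7.471, 85.268, -0, 87.261, -4.893], TCP at [164.522, 577.008, 231.292] pointing down, gripper open.
Joint ranges: [-169.43, 169.43], [-51.17, 129.36], [1.28, 143.12], [-76.62, 256.62], [0, 156.53], [-152.29, 152.29]. Speed limits (degrees/s): [136.94, 136.94, 159.86, 180, 180, 180].

INTERFACE

Orientations are given as [roll, pitch, yaw] about the fixed x, y, z axes, in that order (R = Rz(yaw) Ry(pitch) Rx(roll)).
In Python, from bench import status, viewer, hand_in, r gives the robot as it stands.
- The arm moves only by the shell command python3 -m crank 'ROWS' [OPENING] [FORCE]. ROWS is a JSON object of lists of equal length, an entry for each row: "slide": the shift along the tool's x, y, z in m, a list of three; "twist": the turn about the tool's z in rad. A call has 1 to 8 rows; each row shifts and turns the commanded pose from where the row before left it, along the tool's axes as they then stand; what a row does not reach is not made up. A row lasts 1/10 s, in which the tool goes at most 50 mm and 8.59 degrees, less where a joint would pass 70% of its speed; a pose out of reach is approached as far as the arm can. A call with a gripper value outside its range is refused whole. OPENING is the closure, from 0 (fully open) to 1 (shut), set as the call begins (- or left out, the last holds). The fingers move at their own pace and stop on an object; FORCE is the grip in N (left out, the last holds). Time passes only in rows, so rows that do not move let the fingers close. It gives the time, the measured TCP pose, the force and the opening at its end, in the units of the state.
- status.sense(): the state, without advancing time (a new reading comes with each control period).
- viewer.snapshot(name): name is "scene" or "top"; returns a dict with "img" (400x640x3 uint8, red, green, blue), "fx", "fy", "cx", "cy" (pixels), "k1" (the pictures are not rectified: a ray, as slopes to the right and down, at radius r is drawn at 1 + k1 r^2 times it, then the intrinsics apply), "R" (3x3) and "t" (3): a world point X has camera coordinates R X + t. Camera axes: x right, y down, z forward; pixel columns grow to the right and rows downward; lengths in mm; the calibration is good to about 2 mm. A picture is of the moment at which its call begins. There is no depth.
- hand_in(): hands the job in, once; it reports no verdict.
The state is a dict: "time": time; "joint_pos": joint angles; "qd": joint speeds; "joint_efforts": joint torques, N m; "tool_pos": TCP position; "tcp_rot": TCP orientation; "ft_force": force on the tool from outside, world axes, zero at the start; "wrist_torque": the same for the moment, N m; "finger_gap": finger opening in mm.
Only numpy, scipy, OpenCV 4.12 (cv2) and the standard library are available. Lean on these libraries where they do the work, as an engineer would, in place of code of your own. Each camera call takes 0.05 s, during which the arm holds its last target.

TASK

The reddish terracotta test disc in its white dish must not go on the balance warm, so take its temperature: draw the infrared thermometer gun out of its bench stand, tip its nose down and hold it raised with the lens pointing at the middle of the terracotta disc, looking down on it at a slant of about 45 degrees from roughly 15 cm away, the gun not rolled over to one side. Finish while holding it there, still and in the air, for the reading. Do not touch either dish or disc with the thermometer and leave everything else where it stands.

Things in the scene. Friction and masses are not known exactly. Their poses are not given: they have to be found in the camera images.
- thermometer: loose pistol-form infrared thermometer, blue-green with a white stripe, black nose, 190 g. Origin: centre of the handle's foot; z up the handle, x to the front, y left. Handle 34 (x) by 32 (y), 120 mm long; on it a barrel 104 long, 42 wide, 46 high, pointing 12 deg above x. Starts in the stand's pocket, nose 12 deg up, facing along the stand's x. Balances about 30 mm below the barrel's middle
- barrel (a point): middle of the thermometer's barrel, 6 mm ahead of and 136 mm above its origin: the place to grip, 42 mm wide between flat sides (y); 40 N does no harm. Its x axis is the barrel's long axis towards the lens, z square to it upwards
- lens (a point): front face of the thermometer's lens, in the end of a black round nose 39 mm across, 64 mm ahead of the barrel's middle on the barrel's long axis. Its x axis is the line of sight, pointing out of the lens; y to the thermometer's left, z up
- stand: fixed bench stand of the thermometer: grey foot 125 mm (x) by 100 mm (y), 10 mm thick, and a black square pocket 38 by 36 mm inside with 5 mm walls, reaching 72 mm above the bench; the pocket floor is 10 mm above the bench. Origin: centre of its underside; x is where the thermometer looks
- stand_mouth (a point): centre of the pocket's mouth, 72 mm above the bench; the handle's foot must rise above it to be out
- dish: loose white porcelain dish, 110 mm across and 22 mm high, that holds the terracotta disc; origin: centre of its underside. Inner floor 6 mm above the bench
- disc: reddish-brown terracotta test disc, 70 mm across, 12 mm thick, lying in the dish; origin: centre of its underside
- disc_top (a point): centre of the top face of the terracotta disc, about 18 mm above the bench: the point to aim at
- other_dish: an equal white dish with the other disc; leave alone. Either dish may be on the left
- other_disc: light grey disc of the same size in the other dish; leave alone
- beaker: clear plastic beaker, 70 mm across, 95 mm high; origin: centre of its underside; leave alone
- tube_rack: white wire rack, 72 by 135 mm, with white-capped tubes standing up to 113 mm above the bench; origin: centre of its underside; leave alone
Not all that is in view belongs to the job. There is more than one size of the thermometer; the one meant has the size given above. There is more than one size of the disc; the one meant has the size given above.

How it is judged:
By the outcome, as a careful person would: the job done as asked, in the order asked, and still so for the second after the job is handed in, while the arm keeps its last pose, push and grip.
It also fails if it takes over 35 s, if anything falls off the work surface, if the arm or the gripper's body presses on something with over 40 N, if the wrist force passes 120 N, or if a joint passes its speed limit or range.

## Working session

There is one attempt and no reset: what is moved stays moved. The work goes in short steps, Python scripts to look and compute and a shell command to move; the robot and the scene stay as the last step left them, time stands still between calls to the robot, and variables do not carry over. Pictures are saved under pics/ and viewed, and the job is handed in when it is done.

```bash
ls; mkdir -p pics
python3 - <<'E'
from bench import status, viewer, r
import cv2,json,numpy as np
print(status.sense())
for n in("scene","top"):
    s=viewer.snapshot(n); cv2.imwrite(f"pics/{n}0.png",s["img"][:,:,::-1])
    print(n,{k:(np.round(v,4).tolist() if k!="img" else 0) for k,v in s.items()})
    np.savez(f"{n}0.npz",**s)
print(dir(r))
E
```

```text
pics
{'time': 0.0, 'joint_pos': array([ 6.91899546e+01,  7.51449173e+00,  8.53301176e+01, -6.92308314e-04,
        8.72615394e+01, -4.89376283e+00]), 'qd': array([ 0.03340141, -0.04179864, -0.03947316, -0.03301821, -0.03260456,
        0.04172102]), 'joint_efforts': array([-1.29696375e-03, -5.69416595e+01, -5.00535321e+01, -4.12122436e-04,
        1.47263700e-02,  1.63088419e-05]), 'tool_pos': array([164.33151825, 576.48040252, 230.24282454]), 'tcp_rot': array([-1.79894179e+02, -8.36644519e-03,  1.64083743e+02]), 'ft_force': array([ 0.39865298, -0.6649549 , -0.29134185]), 'wrist_torque': array([ 0.01400452,  0.01954563, -0.00447398]), 'finger_gap': 85.29607729586931}
scene {'img': 0, 'fx': 380.6887, 'fy': 380.6887, 'cx': 316.7655, 'cy': 204.9127, 'k1': -0.013, 'R': [[-0.0919, 0.9956, -0.0168], [0.5184, 0.0334, -0.8545], [-0.8502, -0.0873, -0.5192]], 't': [31.4889, -168.6216, 1809.9586]}
top {'img': 0, 'fx': 424.1462, 'fy': 424.1462, 'cx': 313.0515, 'cy': 200.2034, 'k1': 0.0049, 'R': [[0.0271, -0.9995, 0.0136], [-0.9976, -0.0279, -0.0629], [0.0632, -0.0119, -0.9979]], 't': [-10.7034, 544.9507, 1211.753]}
['PlanningError', '__class__', '__delattr__', '__dict__', '__dir__', '__doc__', '__eq__', '__format__', '__ge__', '__getattribute__', '__getstate__', '__gt__', '__hash__', '__init__', '__init_subclass__', '__le__', '__lt__', '__module__', '__ne__', '__new__', '__reduce__', '__reduce_ex__', '__repr__', '__setattr__', '__sizeof__', '__str__', '__subclasshook__', '__weakref__', 'grip_depth']
```

View pics/scene0.png

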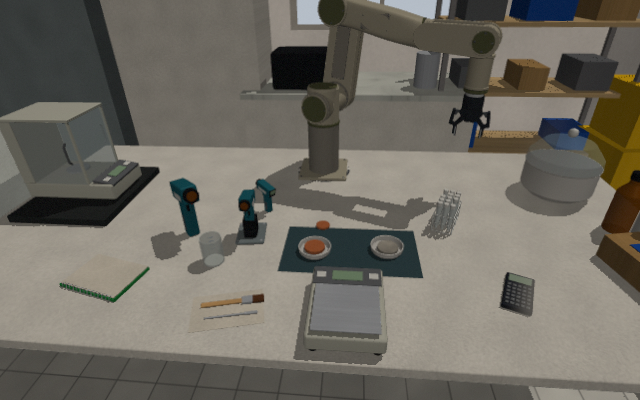

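View pics/top0.png

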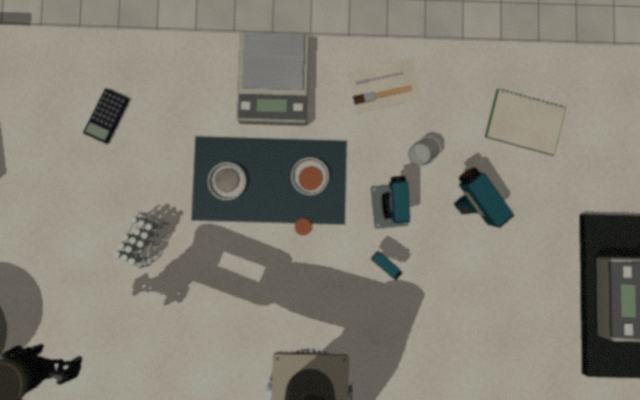

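The scene view has three gun shapes: one in the stand at (250,212), a larger one at (186,205) and a small one at (264,195). In the top view they are at (398,198), (485,195) and (386,265). There are two reddish discs: one in a dish at (310,178) top and a small loose one at (303,226) top. I take the gun in the stand and the disc in the dish, and check both in a close crop.

Run:
```python
import cv2,numpy as np
t=cv2.imread("pics/top0.png");s=cv2.imread("pics/scene0.png")
a=cv2.resize(t[120:290,280:530],None,fx=3,fy=3,interpolation=cv2.INTER_CUBIC)
b=cv2.resize(s[165:275,160:340],None,fx=4.4,fy=4.4,interpolation=cv2.INTER_CUBIC)
cv2.imwrite("pics/ct.png",a);cv2.imwrite("pics/cs.png",b)
```

```text
(no output)
```

View pics/ct.png

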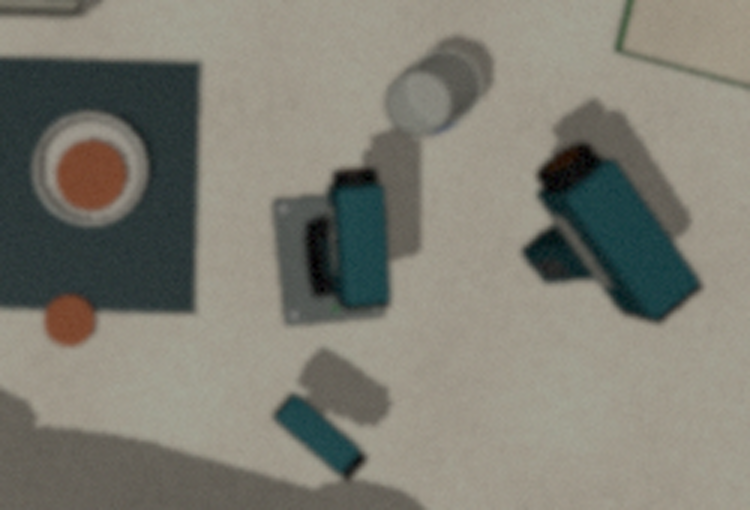

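View pics/cs.png

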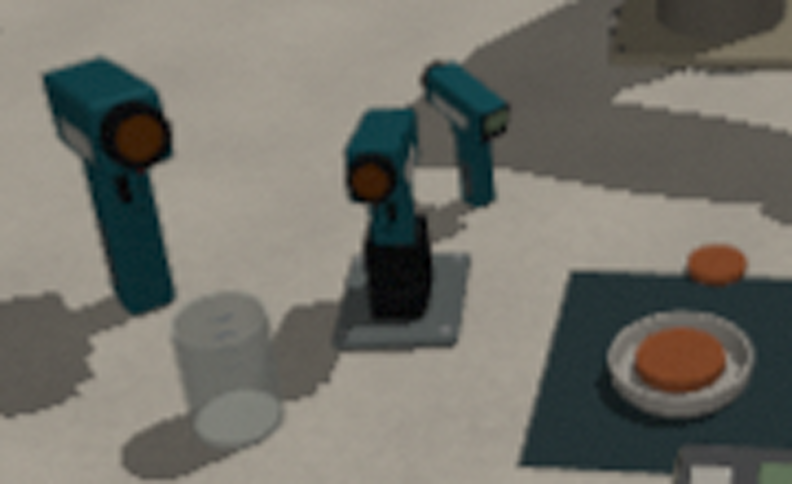

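```bash
cat > h.py <<'E'
import numpy as np, cv2
def load(n): return dict(np.load(n+".npz"))
def ray(s,u,v):
    d=np.array([(u-s["cx"])/s["fx"],(v-s["cy"])/s["fy"]]); x=d.copy()
    for _ in range(10): x=d/(1+s["k1"]*(x@x))
    R=s["R"];c=-R.T@s["t"]; return c,R.T@np.array([x[0],x[1],1])
def onz(s,u,v,z):
    c,d=ray(s,u,v); return c+d*(z-c[2])/d[2]
def tri(s1,p1,s2,p2):
    c1,d1=ray(s1,*p1);c2,d2=ray(s2,*p2)
    A=np.stack([d1,-d2],1);k=np.linalg.lstsq(A,c2-c1,rcond=None)[0]
    a=c1+k[0]*d1;b=c2+k[1]*d2;return (a+b)/2,np.linalg.norm(a-b)
def proj(s,X):
    p=s["R"]@X+s["t"];x=p[:2]/p[2];x=x*(1+s["k1"]*(x@x));return x*[s["fx"],s["fy"]]+[s["cx"],s["cy"]]
def mask(s,lo,hi):
    return cv2.inRange(cv2.cvtColor(s["img"],cv2.COLOR_RGB2HSV),lo,hi)
def blobs(m,amin=60):
    c,_=cv2.findContours(m,cv2.RETR_EXTERNAL,cv2.CHAIN_APPROX_NONE)
    return [k for k in c if cv2.contourArea(k)>amin]
def slide(yaw,dx,dy,dz):
    c,s=np.cos(np.radians(yaw)),np.sin(np.radians(yaw))
    return np.array([c*dx+s*dy, s*dx-c*dy, -dz])
E
python3 - <<'E'
from h import *
T=load("top0");S=load("scene0")
np.set_printoptions(precision=1,suppress=True)
for n,s in(("top",T),("scene",S)):
    for k in blobs(mask(s,(4,110,70),(16,255,255)),25):
        e=cv2.fitEllipse(k) if len(k)>5 else cv2.minAreaRect(k); print(n,"red",e,cv2.contourArea(k),onz(s,*e[0],18))
    for k in blobs(mask(s,(85,100,30),(105,255,255))):
        r=cv2.minAreaRect(k);print(n,"teal",r,cv2.contourArea(k)); print(cv2.boxPoints(r))
# stand foot corners, z=10
for p in((275,199),(287,325),(385,318)): 
    print("foot",onz(T,280+p[0]/3,120+p[1]/3,10))
for p in((358,262),(470,255),(458,342),(334,348)):
    print("foot sc",onz(S,160+p[0]/4.4,165+p[1]/4.4,10))
E
```

```text
top red ((302.9322814941406, 226.0172576904297), (14.742722511291504, 15.883871078491211), 9.383761405944824) 182.0 [469.6  31.5  18. ]
top red ((310.0601501464844, 177.92066955566406), (21.16571617126465, 21.738313674926758), 47.67375946044922) 359.0 [609.6  14.7  18. ]
top red ((391.65533447265625, 91.54957580566406), (2.314465045928955, 36.56615447998047), 77.44284057617188) 40.5 [ 872.4 -218.8   18. ]
top teal ((385.9949645996094, 264.428955078125), (29.371116638183594, 9.017889976501465), 40.91437911987305) 225.5
[[371.9 258.2]
 [377.9 251.4]
 [400.  270.6]
 [394.1 277.5]]
top teal ((465.9535827636719, 204.5206298828125), (19.67205238342285, 8.471905708312988), 21.037511825561523) 72.0
[[455.3 204.9]
 [458.3 197. ]
 [476.7 204.1]
 [473.6 212. ]]
top teal ((399.5, 201.0), (40.0, 17.0), 90.0) 568.5
[[391. 181.]
 [408. 181.]
 [408. 221.]
 [391. 221.]]
top teal ((486.811767578125, 199.691650390625), (55.40965270996094, 25.22989273071289), 54.782405853271484) 1128.0
[[460.5 184.3]
 [481.1 169.8]
 [513.1 215.1]
 [492.5 229.6]]
scene red ((230.54150390625, 301.5020446777344), (3.912605
[... 442 characters left out ...]
4.5 [ 177.6 1293.    18. ]
scene teal ((246.5, 205.0), (30.0, 15.0), 90.0) 219.5
[[239. 190.]
 [254. 190.]
 [254. 220.]
 [239. 220.]]
scene teal ((268.0479431152344, 193.79454040527344), (32.88856887817383, 15.215351104736328), 69.44395446777344) 186.5
[[255.2 181.1]
 [269.4 175.7]
 [280.9 206.5]
 [266.7 211.9]]
scene teal ((189.4788360595703, 205.58241271972656), (57.3865852355957, 22.699790954589844), 70.70995330810547) 594.0
[[169.3 182.2]
 [190.7 174.8]
 [209.7 228.9]
 [188.2 236.4]]
foot [ 590.9 -166.1   10. ]
foot [ 468.7 -180.    10. ]
foot [ 478.  -275.2   10. ]
foot sc [ 498.6 -264.9   10. ]
foot sc [ 481.9 -172.8   10. ]
foot sc [ 602.4 -157.5   10. ]
foot sc [ 616.8 -252.5   10. ]
```

Run:
```python
from h import *
T=load("top0");S=load("scene0")
np.set_printoptions(precision=1,suppress=True)
print(-T["R"].T@T["t"],-S["R"].T@S["t"])
for s in(T,S): print("tcp",proj(s,np.array([164.3,576.5,230.2])))
def crop(s,x0,y0,w,h,f,pts,name):
    im=np.ascontiguousarray(s["img"][y0:y0+h,x0:x0+w,::-1]);im=cv2.resize(im,None,fx=f,fy=f,interpolation=cv2.INTER_CUBIC)
    for X in pts:
        p=(proj(s,np.array(X,float))-[x0,y0]+.5)*f-.5
        cv2.drawMarker(im,tuple(int(v) for v in np.round(p)),(0,255,255),0,9,1)
    cv2.imwrite(name,im)
a=np.radians(6.3);c,s_=np.cos(a),np.sin(a);o=np.array([535.3,-222.7])
P=[]
for x,y in((62.5,50),(62.5,-50),(-62.5,-50),(-62.5,50)): P.append([*(o+[c*x-s_*y,s_*x+c*y]),10])
for x,z in((46.1,179.3),(-55.7,157.7)):
    for y in(21,-21): P.append([*(o+[c*(x+6)-s_*y,s_*(x+6)+c*y]),z])
crop(T,355,165,70,70,8,P,"pics/t1.png")
crop(S,225,180,60,70,8,P,"pics/s1.png")
crop(S,440,80,60,60,8,[[164.3,576.5,230.2]],"pics/s2.png")
crop(T,0,330,100,70,6,[[164.3,576.5,230.2]],"pics/t2.png")
a=cv2.imread("pics/t1.png");b=cv2.imread("pics/s1.png");cv2.imwrite("pics/ts1.png",cv2.resize(np.hstack([a,cv2.resize(b,(480,560))]),(800,431)))
a=cv2.imread("pics/s2.png");b=cv2.imread("pics/t2.png");cv2.imwrite("pics/ts2.png",cv2.resize(np.hstack([a[:420],b]),(800,311)))
```

```text
[ 467.3   18.9 1243.7] [1629.1  132.2  796.1]
tcp [ 63.2 351.4]
tcp [465.2 138.9]
```

View pics/ts1.png

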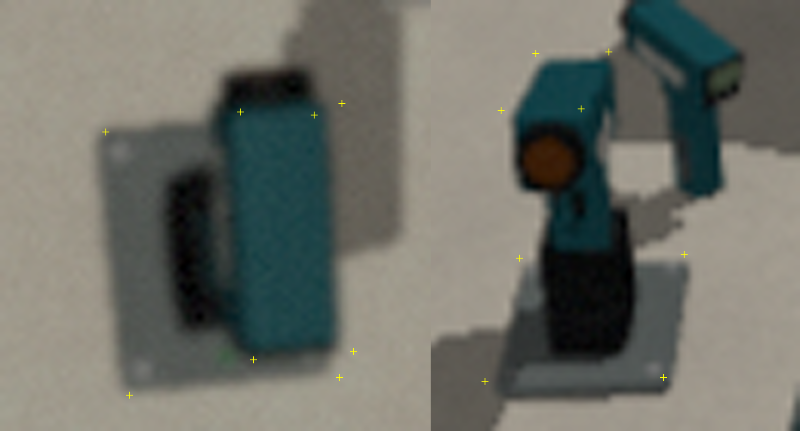

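View pics/ts2.png

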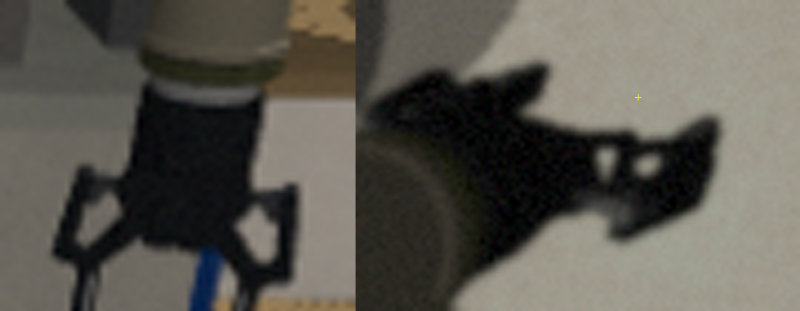

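The stand, foot and gun outlines line up with the predicted markers to within 2-3 px. The barrel corners in the top view sit about 2 px left of prediction. That puts the gun's foot near (538,-217) with yaw about 5.3°. I'll turn to yaw 185.3 first, then travel above it.

```bash
python3 -m crank '{"slide":[[0,0,0],[0,0,0],[0,0,0]],"twist":[-0.123,-0.123,-0.124]}' 0 20
python3 - <<'E'
from h import *; from bench import status
s=status.sense();print(s["time"],s["tool_pos"],s["tcp_rot"])
d=np.array([518,-218.5,230])-s["tool_pos"];print(slide(s["tcp_rot"][2],*d))
E
```

```text
time: 0.4
tool_pos: [164.4, 576.7, 230.6]
tcp_rot: [-179.9, -0.0, -174.4]
ft_force: [0.4, -0.3, 0.1]
finger_gap: 85.7
0.4 [164.41814329 576.69802871 230.64880125] [-1.79942498e+02 -2.84581520e-02 -1.74428282e+02]
[-2.74704264e+02 -8.25770914e+02  6.48801246e-01]
```

```bash
python3 -m crank '{"slide":[[-0.0137,-0.0413,0],[-0.0137,-0.0413,0],[-0.0137,-0.0413,0],[-0.0137,-0.0413,0],[-0.0137,-0.0413,0],[-0.0137,-0.0413,0],[-0.0137,-0.0413,0],[-0.0137,-0.0413,0]],"twist":[0,0,0,0,0,0,0,0]}'
python3 -m crank '{"slide":[[-0.0137,-0.0413,0],[-0.0137,-0.0413,0],[-0.0137,-0.0413,0],[-0.0137,-0.0413,0],[-0.0137,-0.0413,0],[-0.0137,-0.0413,0],[-0.0137,-0.0413,0],[-0.0137,-0.0413,0]],"twist":[0,0,0,0,0,0,0,0]}'
python3 - <<'E'
from h import *; from bench import status
s=status.sense();print(s["time"],s["tool_pos"],s["tcp_rot"])
d=np.array([518,-218.5,230])-s["tool_pos"];print(slide(s["tcp_rot"][2],*d))
E
```

```text
time: 1.2
tool_pos: [304.2, 256.4, 231.0]
tcp_rot: [-180.0, -0.0, -174.7]
ft_force: [1.5, 0.5, -0.2]
finger_gap: 85.1
time: 2.0
tool_pos: [443.8, -62.7, 231.0]
tcp_rot: [180.0, -0.0, -174.7]
ft_force: [0.9, -0.0, -0.2]
finger_gap: 85.3
2.0 [443.81844423 -62.69676415 231.03794918] [ 1.79991048e+02 -3.59808744e-03 -1.74739392e+02]
[ -59.58412905 -161.94839636    1.03794918]
```

```bash
python3 -m crank '{"slide":[[-0.0145,-0.041,0],[-0.0145,-0.041,0],[-0.0145,-0.041,0],[-0.0145,-0.041,0],[0,0,0],[0,0,0]],"twist":[0,0,0,0,0,0]}'
python3 - <<'E'
from h import *; from bench import status,viewer
s=status.sense();print(s["time"],s["tool_pos"],s["tcp_rot"],s["joint_pos"])
for n in("scene","top"):
    v=viewer.snapshot(n);np.savez(n+"1.npz",**v)
T=load("top1");S=load("scene1")
p=s["tool_pos"];print(proj(T,p),proj(S,p))
def crop(s,x0,y0,w,h,f):
    im=np.ascontiguousarray(s["img"][y0:y0+h,x0:x0+w,::-1]);im=cv2.resize(im,None,fx=f,fy=f,interpolation=cv2.INTER_CUBIC)
    q=(proj(s,p)-[x0,y0]+.5)*f-.5
    cv2.drawMarker(im,tuple(int(v) for v in np.round(q)),(0,255,255),0,9,1);return im
cv2.imwrite("pics/a1.png",np.hstack([crop(T,350,160,80,90,5),crop(S,210,140,80,90,5)]))
E
```

```text
time: 2.6
tool_pos: [516.0, -219.3, 230.0]
tcp_rot: [179.9, -0.1, -174.8]
ft_force: [0.2, -0.4, -0.1]
finger_gap: 85.6
2.6 [ 515.99977885 -219.27387617  230.03494116] [ 1.79907252e+02 -1.16495326e-01 -1.74815895e+02] [-2.82712699e+01  1.57185795e+00  9.16105948e+01  1.31772059e-02
  8.69658719e+01 -1.23455995e+02]
[407.10937309 209.30094132] [245.47824686 173.46358322]
```

View pics/a1.png

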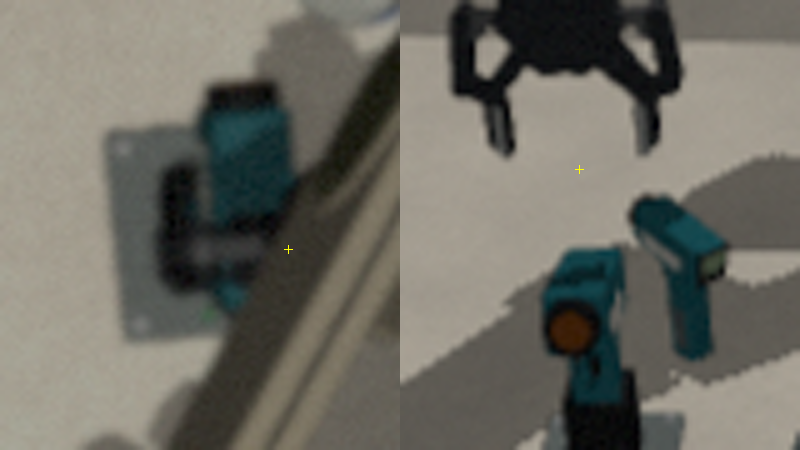

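```bash
python3 -m crank '{"slide":[[-0.002,0.0023,0.02],[0,0,0.03],[0,0,0.03],[0,0,0.02],[0,0,0]],"twist":[0,0,0,0,0]}'
cat > look.py <<'E'
import sys
from h import *; from bench import status,viewer
def crop(s,x0,y0,w,h,f,p):
    im=np.ascontiguousarray(s["img"][y0:y0+h,x0:x0+w,::-1]);im=cv2.resize(im,None,fx=f,fy=f,interpolation=cv2.INTER_CUBIC)
    q=(proj(s,p)-[x0,y0]+.5)*f-.5
    cv2.drawMarker(im,tuple(int(v) for v in np.round(q)),(0,255,255),0,9,1);return im
def look(k,tb,sb,f=5):
    s=status.sense();np.set_printoptions(precision=1,suppress=True)
    print(s["time"],s["tool_pos"],s["tcp_rot"],s["ft_force"],s["finger_gap"])
    for n in("scene","top"):
        v=viewer.snapshot(n);np.savez(n+k+".npz",**v)
    a=crop(load("top"+k),*tb,f,s["tool_pos"]);b=crop(load("scene"+k),*sb,f,s["tool_pos"])
    cv2.imwrite(f"pics/l{k}.png",np.hstack([a,b]))
E
python3 -c "
from look import *
look('2',(350,160,80,80),(210,160,80,80))"
```

```text
time: 3.2
tool_pos: [515.9, -213.8, 128.1]
tcp_rot: [179.8, -0.3, -174.6]
ft_force: [-0.2, -0.5, -0.4]
finger_gap: 85.0
3.2 [ 515.9 -213.8  128.1] [ 179.8   -0.3 -174.6] [-0.2 -0.5 -0.4] 84.97249794793616
```

View pics/l2.png

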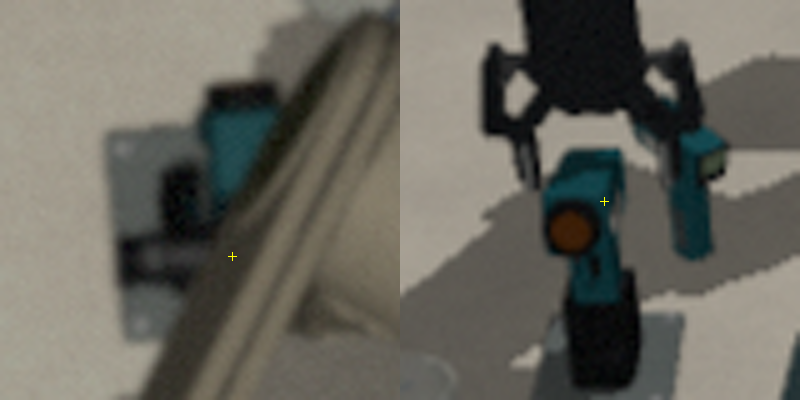

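Run:
```python
from h import *
S=load("scene0");s2=load("scene2")
x0,y0,w,h,f=234,186,26,34,16
a=cv2.resize(np.ascontiguousarray(S["img"][y0:y0+h,x0:x0+w,::-1]),None,fx=f,fy=f,interpolation=cv2.INTER_CUBIC)
b=cv2.resize(np.ascontiguousarray(s2["img"][180:214,228:272,::-1]),None,fx=f*.55,fy=f*.55,interpolation=cv2.INTER_CUBIC)
cv2.imwrite("pics/z1.png",a)
print(S["img"][196,234:260].tolist()); print(S["img"][193,236:260].tolist())
```

```text
[[158, 151, 140], [160, 152, 141], [160, 154, 142], [159, 153, 141], [160, 154, 142], [103, 108, 103], [33, 68, 72], [18, 64, 71], [16, 63, 70], [17, 64, 70], [19, 63, 71], [17, 65, 69], [16, 65, 70], [18, 64, 72], [17, 64, 70], [21, 65, 72], [17, 65, 71], [5, 47, 53], [13, 43, 47], [8, 40, 45], [18, 46, 48], [80, 80, 75], [93, 90, 83], [95, 91, 83], [95, 91, 84], [94, 91, 83]]
[[159, 152, 141], [160, 153, 141], [159, 150, 139], [159, 154, 142], [144, 142, 132], [85, 97, 94], [24, 65, 72], [17, 64, 70], [21, 65, 72], [17, 63, 70], [17, 64, 72], [20, 65, 72], [17, 64, 72], [16, 64, 71], [21, 66, 73], [19, 65, 71], [16, 61, 66], [13, 47, 53], [35, 55, 55], [84, 83, 78], [96, 91, 85], [96, 92, 85], [94, 89, 82], [94, 89, 83]]
```

View pics/z1.png

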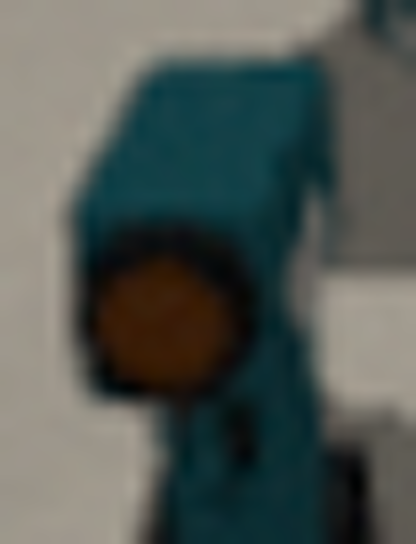

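Run:
```python
from h import *
np.set_printoptions(precision=1,suppress=True)
S=load("scene0");T=load("top0")
print(onz(S,246.7,193,166.3),onz(S,244.9,196,173.7))
# top: teal edges per row on barrel top
im=T["img"].astype(int)
for v in range(182,222,4):
    row=im[v,385:416]; print(v,row[:,0].tolist())
# scene tips mid
```

```text
[ 535.7 -217.4  166.3] [ 568.8 -214.2  173.7]
182 [155, 153, 150, 131, 99, 56, 32, 13, 8, 19, 13, 24, 20, 17, 21, 19, 22, 22, 25, 21, 29, 39, 57, 81, 94, 94, 100, 102, 100, 99, 103]
186 [83, 81, 78, 75, 50, 36, 21, 23, 28, 33, 28, 31, 35, 31, 32, 30, 27, 28, 31, 28, 31, 31, 49, 72, 93, 97, 98, 100, 102, 103, 97]
190 [80, 76, 80, 75, 76, 67, 46, 28, 28, 34, 33, 34, 31, 32, 26, 26, 30, 32, 32, 31, 31, 33, 40, 59, 85, 97, 102, 102, 100, 102, 100]
194 [25, 14, 16, 22, 41, 45, 43, 29, 26, 31, 27, 34, 32, 27, 31, 27, 31, 31, 32, 31, 25, 30, 34, 50, 77, 93, 99, 101, 101, 102, 101]
198 [15, 16, 9, 22, 44, 63, 62, 41, 28, 35, 33, 31, 32, 31, 30, 31, 34, 30, 34, 32, 27, 32, 33, 49, 77, 93, 101, 102, 99, 100, 102]
202 [13, 21, 19, 18, 37, 50, 54, 40, 25, 27, 28, 33, 27, 33, 28, 31, 28, 33, 30, 27, 30, 30, 28, 44, 73, 93, 97, 101, 100, 99, 98]
206 [7, 15, 18, 18, 35, 47, 58, 45, 28, 19, 31, 22, 32, 30, 32, 27, 34, 31, 35, 31, 31, 32, 30, 46, 78, 105, 120, 128, 137, 147, 149]
210 [14, 16, 18, 17, 21, 37, 38, 32, 29, 27, 29, 32, 34, 35, 28, 26, 33, 30, 33, 28, 29, 25, 29, 50, 85, 124, 149, 159, 158, 158, 159]
214 [15, 10, 16, 16, 16, 16, 20, 18, 14, 24, 24, 32, 31, 31, 29, 29, 31, 27, 34, 31, 34, 27, 31, 43, 79, 121, 146, 157, 159, 161, 158]
218 [53, 43, 49, 48, 51, 53, 45, 33, 22, 23, 26, 28, 32, 33, 26, 32, 35, 31, 29, 27, 29, 32, 33, 40, 76, 116, 145, 157, 159, 159, 160]
```

Run:
```python
from h import *
np.set_printoptions(precision=1,suppress=True)
T=load("top0")
a=onz(T,407.7,186,178);b=onz(T,409.3,214,160);d=(a-b)[:2];y=np.degrees(np.arctan2(d[1],d[0]))
n=np.array([-d[1],d[0]])/np.hypot(*d)
print(a,b,y,a[:2]+21*n,b[:2]+21*n)
print("x front/rear",onz(T,399,182.3,179.3),onz(T,402,221.2,157.7))
```

```text
[ 577.5 -232.2  178. ] [ 507.5 -241.5  160. ] 7.550863878918141 [ 574.8 -211.4] [ 504.7 -220.7]
x front/rear [ 586.2 -209.8  179.3] [ 488.6 -223.5  157.7]
```

```bash
python3 -m crank '{"slide":[[0.0005,-0.0052,0],[0,0,0.008],[0,0,0]],"twist":[-0.02,0,0]}'; python3 -c "
from look import *
look('3',(350,160,80,80),(210,160,80,80))"
```

```text
time: 3.6
tool_pos: [518.2, -221.7, 123.2]
tcp_rot: [-180.0, 0.0, -173.6]
ft_force: [-0.8, 0.8, -0.5]
finger_gap: 85.3
3.6 [ 518.2 -221.7  123.2] [-180.     0.  -173.6] [-0.8  0.8 -0.5] 85.31369029918012
```

View pics/l3.png

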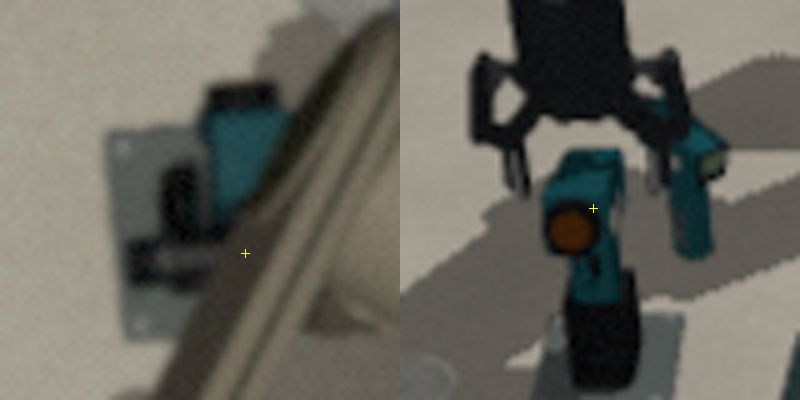

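```bash
python3 -m crank '{"slide":[[0,0,0],[0,0,0]],"twist":[0,0]}';  python3 -m crank '{"slide":[[0,0,0]],"twist":[0]}'; python3 -c "
from look import *
print(status.sense()['tool_pos'])"
```

```text
time: 3.9
tool_pos: [518.4, -221.6, 123.5]
tcp_rot: [-180.0, 0.0, -173.6]
ft_force: [0.6, -0.1, -0.1]
finger_gap: 85.4
time: 4.0
tool_pos: [518.3, -221.5, 123.4]
tcp_rot: [-180.0, 0.0, -173.6]
ft_force: [0.5, 0.7, 0.3]
finger_gap: 85.9
[ 518.31780202 -221.53184463  123.40302282]
```

```bash
python3 -m crank '{"slide":[[0.002,0.0025,0.004],[0,0,0],[0,0,0],[0,0,0]],"twist":[0,0,0,0]}';  python3 -m crank '{"slide":[[0,0,0],[0,0,0],[0,0,0],[0,0,0],[0,0,0]],"twist":[0,0,0,0,0]}' 1 20;python3 -m crank '{"slide":[[0,0,0],[0,0,0]],"twist":[0,0]}'; python3 -c "
from look import *
look('4',(350,160,80,80),(210,160,80,80))"
```

```text
time: 4.4
tool_pos: [515.9, -219.2, 119.3]
tcp_rot: [180.0, -0.0, -173.6]
ft_force: [-0.6, 0.3, -0.2]
finger_gap: 85.3
time: 4.9
tool_pos: [516.1, -219.5, 119.5]
tcp_rot: [-180.0, 0.0, -173.6]
ft_force: [-0.1, -1.2, 1.2]
finger_gap: 42.0
time: 5.1
tool_pos: [516.1, -219.5, 119.5]
tcp_rot: [-180.0, 0.0, -173.6]
ft_force: [0.6, -1.8, 1.7]
finger_gap: 41.6
5.1 [ 516.1 -219.5  119.5] [-180.     0.  -173.6] [ 0.6 -1.8  1.7] 41.598673647030246
```

View pics/l4.png

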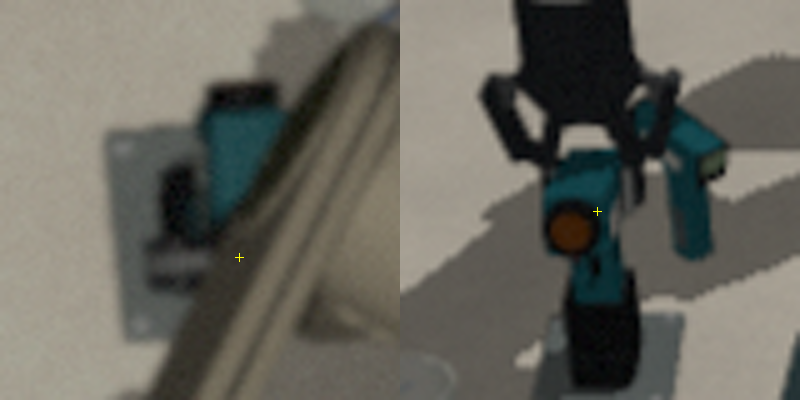

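```bash
python3 -m crank '{"slide":[[0,0,-0.008],[0,0,-0.012],[0,0,-0.012],[0,0,-0.012],[0,0,-0.008],[0,0,0],[0,0,0]],"twist":[0,0,0,0,0,0,0]}' 1 40; python3 -c "
from look import *
look('5',(350,160,80,80),(210,150,80,80))"
```

```text
time: 5.9
tool_pos: [516.0, -219.2, 171.4]
tcp_rot: [-180.0, 0.0, -173.6]
ft_force: [-0.1, -0.3, -2.2]
finger_gap: 41.5
5.9 [ 516.  -219.2  171.4] [-180.     0.  -173.6] [-0.1 -0.3 -2.2] 41.45440917953014
```

View pics/l5.png

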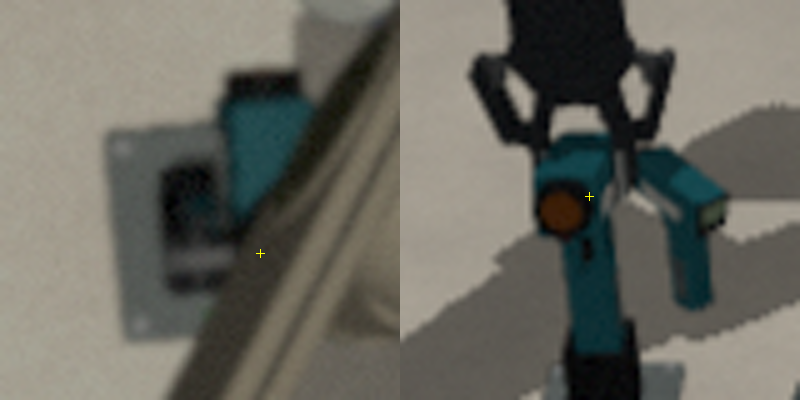

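Run:
```python
from h import *
np.set_printoptions(precision=1,suppress=True)
T=load("top0");S=load("scene0")
print(onz(S,160+237/4.4,165+418/4.4,0), onz(T,280+418/3,120+103/3,95), onz(S,160+220/4.4,165+312/4.4,95))
a=np.radians(6.5)
for u in(0,142,160): print(np.array([536.3,-217])+ (19+u)*np.array([np.cos(a),np.sin(a)]))
pts=[]
for t in range(0,70,5):
    q=np.radians(t);print(t,np.round([-37*np.cos(q)+118.5*np.sin(q),37*np.sin(q)+118.5*np.cos(q)],1))
```

```text
[ 693.6 -306.5    0. ] [ 674.2 -282.6   95. ] [ 690.3 -304.8   95. ]
[ 555.2 -214.8]
[ 696.3 -198.8]
[ 714.1 -196.7]
0 [-37.  118.5]
5 [-26.5 121.3]
10 [-15.9 123.1]
15 [ -5.1 124. ]
20 [  5.8 124. ]
25 [ 16.5 123. ]
30 [ 27.2 121.1]
35 [ 37.7 118.3]
40 [ 47.8 114.6]
45 [ 57.6 110. ]
50 [ 67.  104.5]
55 [75.8 98.3]
60 [84.1 91.3]
65 [91.8 83.6]
```

```bash
python3 -m crank '{"slide":[[-0.006,0,-0.001],[-0.008,0,-0.002],[-0.0105,0,-0.0015],[-0.0105,0,-0.0005],[-0.0105,0,0],[0,0,0]],"twist":[0,0,0,0,0,0]}' 1 20; python3 -c "
from look import *
look('6',(350,160,80,80),(210,150,80,80))"
```

```text
time: 6.6
tool_pos: [562.9, -213.7, 176.3]
tcp_rot: [180.0, 0.1, -173.5]
ft_force: [-0.7, -0.1, -2.5]
finger_gap: 41.9
6.6 [ 562.9 -213.7  176.3] [ 180.     0.1 -173.5] [-0.7 -0.1 -2.5] 41.94138087916958
```

View pics/l6.png

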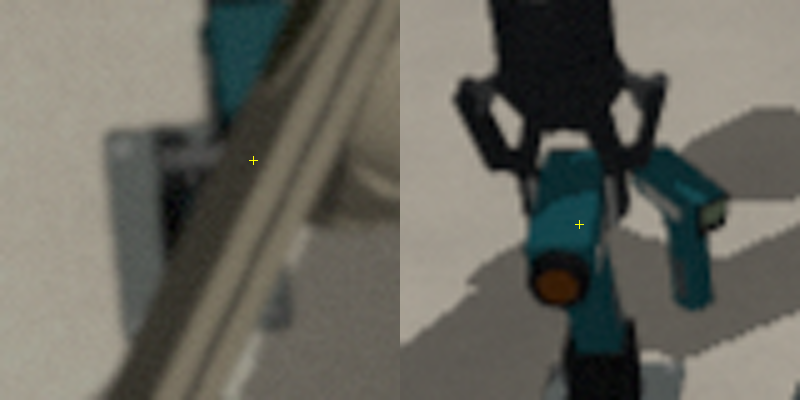

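```bash
python3 -m crank '{"slide":[[-0.0095,0,0.001],[-0.0095,0,0.0015],[-0.0103,0,0.003],[-0.0103,0,0.0035],[-0.0098,0,0.0046],[0,0,0]],"twist":[0,0,0,0,0,0]}' 1 20; python3 -c "
from look import *
look('7',(350,140,80,80),(210,150,80,80))"
```

```text
time: 7.3
tool_pos: [611.4, -208.2, 161.6]
tcp_rot: [180.0, 0.0, -173.5]
ft_force: [0.1, -0.1, -1.7]
finger_gap: 41.5
7.3 [ 611.4 -208.2  161.6] [ 180.     0.  -173.5] [ 0.1 -0.1 -1.7] 41.54434416337603
```

View pics/l7.png

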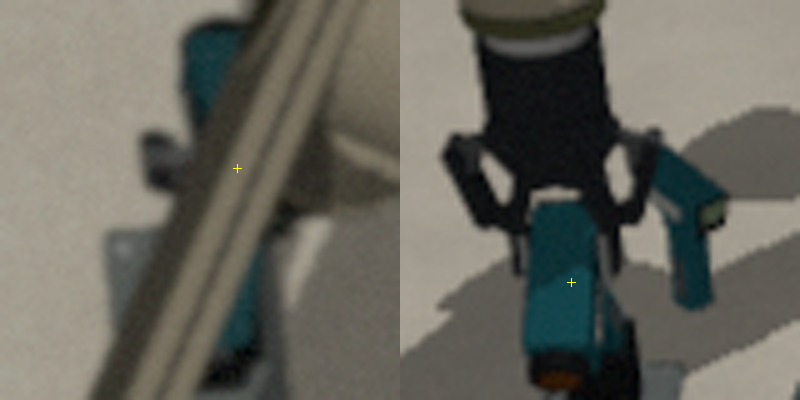

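```bash
python3 -m crank '{"slide":[[-0.0075,0,0.0038],[-0.0075,0,0.0044],[-0.007,0,0.0048],[0,0,0]],"twist":[0,0,0,0]}' 1 20; python3 -c "
from look import *
look('8',(350,140,80,80),(210,160,80,80))"
```

```text
time: 7.8
tool_pos: [633.0, -205.9, 148.9]
tcp_rot: [180.0, 0.0, -173.5]
ft_force: [0.2, 0.1, -0.3]
finger_gap: 41.6
7.8 [ 633.  -205.9  148.9] [ 180.     0.  -173.5] [ 0.2  0.1 -0.3] 41.56704581532837
```

View pics/l8.png

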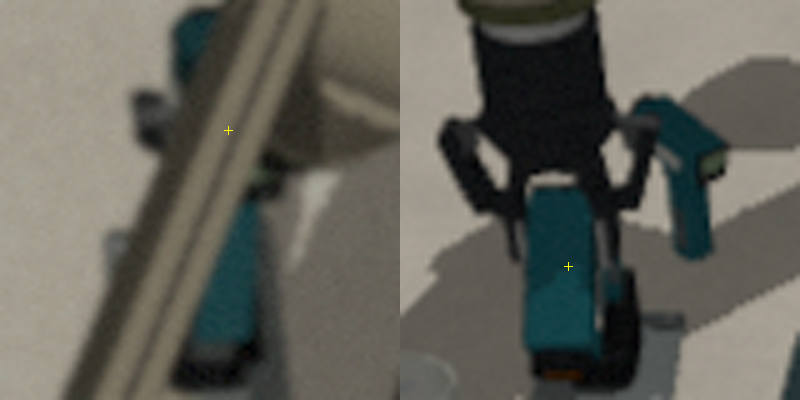

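```bash
python3 -m crank '{"slide":[[0,0,0],[0,0,-0.01],[0,0,-0.025],[0,0,-0.03],[0,0,-0.03],[0,0,-0.015],[0,0,0]],"twist":[0,0,0,0,0,0,0]}' 1 40; python3 -c "
from h import *
print(slide(-173.5,-80,140,0))"
```

```text
time: 8.6
tool_pos: [633.6, -206.7, 263.7]
tcp_rot: [-179.8, 0.3, -173.6]
ft_force: [-0.2, 0.0, -1.7]
finger_gap: 41.5
[ 63.63729853 148.1563169    0.        ]
```

```bash
python3 -m crank '{"slide":[[0.01,0.023,0],[0.0145,0.034,0],[0.0145,0.034,0],[0.0145,0.034,0],[0.01,0.023,0],[0,0,0],[0,0,0],[0,0,0]],"twist":[0,0,0,0,0,0.08,0.14,0.14]}'; python3 -m crank '{"slide":[[0,0,0],[0,0,0],[0,0,0],[0,0,0],[0,0,0],[0,0,0],[0,0,0],[0,0,0]],"twist":[0.14,0.14,0.14,0.14,0.14,0.14,0.14,0.08]}';python3 -m crank '{"slide":[[0,0,0],[0,0,0],[0,0,0],[0,0,0]],"twist":[0.08,0,0,0]}'; python3 -c "
from look import *
look('9',(250,130,100,100),(240,110,100,100),4)"
```

```text
time: 9.4
tool_pos: [551.5, -65.6, 257.5]
tcp_rot: [-180.0, -0.2, 165.5]
ft_force: [0.3, 0.4, -2.6]
finger_gap: 41.7
time: 10.2
tool_pos: [551.5, -66.0, 257.3]
tcp_rot: [-179.8, -0.1, 104.7]
ft_force: [0.6, -0.3, -2.7]
finger_gap: 41.2
time: 10.6
tool_pos: [552.1, -66.1, 258.9]
tcp_rot: [-179.9, -0.0, 100.6]
ft_force: [0.1, 0.1, -2.4]
finger_gap: 41.8
10.6 [552.1 -66.1 258.9] [-179.9   -0.   100.6] [ 0.1  0.1 -2.4] 41.80768219826077
```

View pics/l9.png

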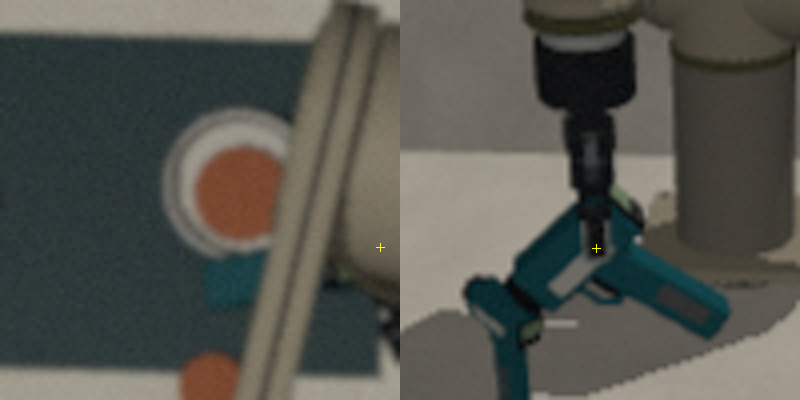

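Run:
```python
from h import *
S=load("scene9")
cv2.imwrite("pics/z9.png",cv2.resize(np.ascontiguousarray(S["img"][150:200,255:325,::-1]),None,fx=11,fy=11,interpolation=cv2.INTER_CUBIC))
```

```text
(no output)
```

View pics/z9.png

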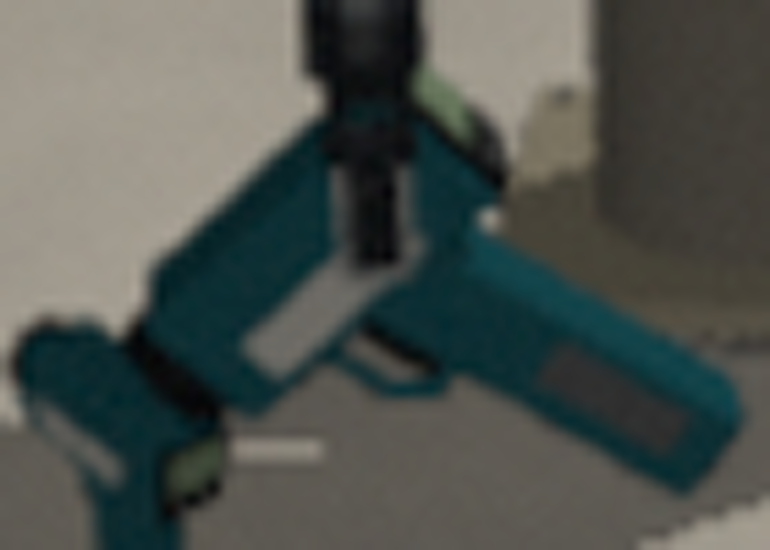

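Run:
```python
from h import *
np.set_printoptions(precision=1,suppress=True)
S=load("scene9");g=np.radians(-79.4)
ax=np.array([np.cos(g),np.sin(g),0]);n=np.array([-np.sin(g),np.cos(g),0]);P=np.array([552.1,-66.1,277.9])
def on(p,off=21):
    c,d=ray(S,255+(p[0]+.5)/11-.5,150+(p[1]+.5)/11-.5);X=c+d*(((P+off*n)-c)@n)/(d@n);Y=X-P;return np.array([Y@ax,Y[2]])
for nm,a,b,off in(("stripe low",(410,272),(275,380),21),("stripe top",(345,258),(243,345),21),("bottom",(345,345),(262,408),21),("front face",(170,305),(255,408),21),("handle front",(470,382),(683,490),16),("handle foot",(735,425),(687,490),16)):
    A,B=on(a,off),on(b,off);d=B-A;print(nm,A,B,np.degrees(np.arctan2(d[1],d[0])))
print("tip",on((375,265),21+8))
```

```text
stripe low [ -9.3 -18.4] [ 31.3 -50.6] -38.4229185487024
stripe top [  8.9 -12.8] [ 39.7 -38.7] -40.05825792311217
bottom [ 10.6 -40.6] [ 35.7 -59.5] -36.98182296841898
front face [ 59.4 -24.5] [ 37.7 -59.4] -121.95398835847463
handle front [-24.9 -57.7] [-86.6 -98.2] -146.7018903348551
handle foot [-102.3  -77.2] [-87.8 -98.2] -55.29999549462958
tip [  0.6 -11.6]
```

Run:
```python
from h import *
np.set_printoptions(precision=1,suppress=True)
S=load("scene9");g=np.radians(-79.4)
ax=np.array([np.cos(g),np.sin(g),0]);n=np.array([-np.sin(g),np.cos(g),0]);P=np.array([552.1,-66.1,277.9])
def on(u,v,off=21):
    c,d=ray(S,u,v);X=c+d*(((P+off*n)-c)@n)/(d@n);Y=X-P;return np.array([Y@ax,Y[2]])
# fit silhouette upper-left edge from subpixel per row: bg bright -> teal
im=S["img"].astype(float)
def edge(rows,c0,c1,off,rev=False):
    pts=[]
    for v in rows:
        r=im[v,c0:c1,0]; lo,hi=r.min(),r.max();h=(np.median(r[:4])+np.median(r[-3:]))/2
        k=np.where(np.diff(np.sign(r-h)))[0]
        if len(k): k=k[0];pts.append(on(c0+k+(h-r[k])/(r[k+1]-r[k]),v,off))
    pts=np.array(pts);vx,vy,x,y=cv2.fitLine(pts.astype(np.float32),cv2.DIST_HUBER,0,.01,.01).ravel()
    print(pts[0],pts[-1],np.degrees(np.arctan(vy/vx)))
edge(range(163,173),262,286,-21)
print(im[165,262:292,0])
# handle front lower edge columns
def edgec(cols,r0,r1,off):
    pts=[]
    for u in cols:
        r=im[r0:r1,u,0];h=(r[:3].mean()+r[-3:].mean())/2
        k=np.where(np.diff(np.sign(r-h)))[0]
        if len(k):k=k[-1];pts.append(on(u,r0+k+(h-r[k])/(r[k+1]-r[k]),off))
    pts=np.array(pts);vx,vy,x,y=cv2.fitLine(pts.astype(np.float32),cv2.DIST_HUBER,0,.01,.01).ravel()
    print(pts[0],pts[-1],np.degrees(np.arctan(vy/vx)))
edgec(range(299,316),180,199,16)
edgec(range(300,320),168,180,-16)
```

```text
[25.2  3.1] [ 58.2 -26.9] -42.54635
[159. 160. 160. 160. 161. 161. 161. 162. 162. 164. 163. 162. 163. 164.
 163. 137.  85.  32.  11.   8.   7.  11.  13.  54.  38.  20.  14.  11.
  24.  57.]
[-30.4 -60. ] [-81.2 -97.4] 36.72402
[-36.6 -28.4] [-98.2 -49.7] 17.839487
```

```bash
python3 -c "
from h import *
print(slide(100.6,-54,215.5,0))"
```

```text
[221.75594067 -13.4369928    0.        ]
```

```bash
python3 -m crank '{"slide":[[0.02,-0.0014,0],[0.036,-0.002,0],[0.036,-0.0022,0],[0.036,-0.0022,0],[0.036,-0.0022,0],[0.036,-0.0022,0],[0.021,-0.0012,0],[0,0,0]],"twist":[0,0,0,0,0,0,0,0]}'; python3 -m crank '{"slide":[[0,0,0.01],[0,0,0.02],[0,0,0.025],[0,0,0.015],[0,0,0],[0,0,0],[0,0,0]],"twist":[-0.11,-0.14,-0.14,-0.123,0,0,0]}'; python3 -c "
from look import *
look('10',(220,110,110,110),(290,130,90,110),4)
im=load('scene10')['img'];cv2.imwrite('pics/f10.png',im[:,:,::-1])"
```

```text
time: 11.5
tool_pos: [498.3, 151.3, 259.8]
tcp_rot: [180.0, -0.1, 100.7]
ft_force: [0.0, -0.7, -1.6]
finger_gap: 41.6
time: 12.2
tool_pos: [500.0, 148.5, 191.2]
tcp_rot: [179.9, 0.1, 129.7]
ft_force: [0.0, -0.3, -1.0]
finger_gap: 42.0
12.2 [500.  148.5 191.2] [179.9   0.1 129.7] [ 0.  -0.3 -1. ] 42.01719383352635
```

View pics/l10.png

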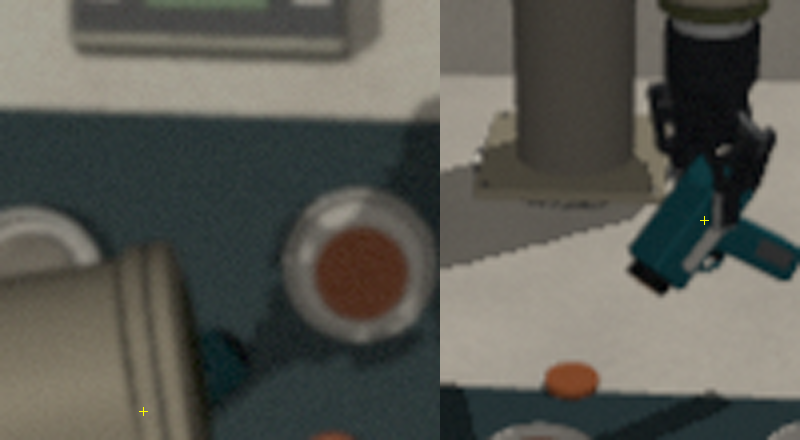

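View pics/f10.png

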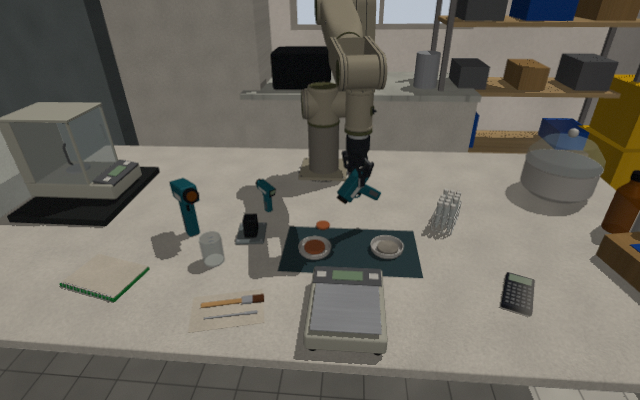

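Run:
```python
from h import *
S=load("scene10");T=load("top10")
a=cv2.resize(np.ascontiguousarray(S["img"][165:209,330:385,::-1]),None,fx=14,fy=14,interpolation=cv2.INTER_CUBIC)
b=cv2.resize(np.ascontiguousarray(T["img"][185:215,262:297,::-1]),None,fx=14,fy=14,interpolation=cv2.INTER_CUBIC)
b=cv2.convertScaleAbs(b,alpha=2.2)
cv2.imwrite("pics/za.png",a[:600]);cv2.imwrite("pics/zb.png",b)
```

```text
(no output)
```

View pics/za.png

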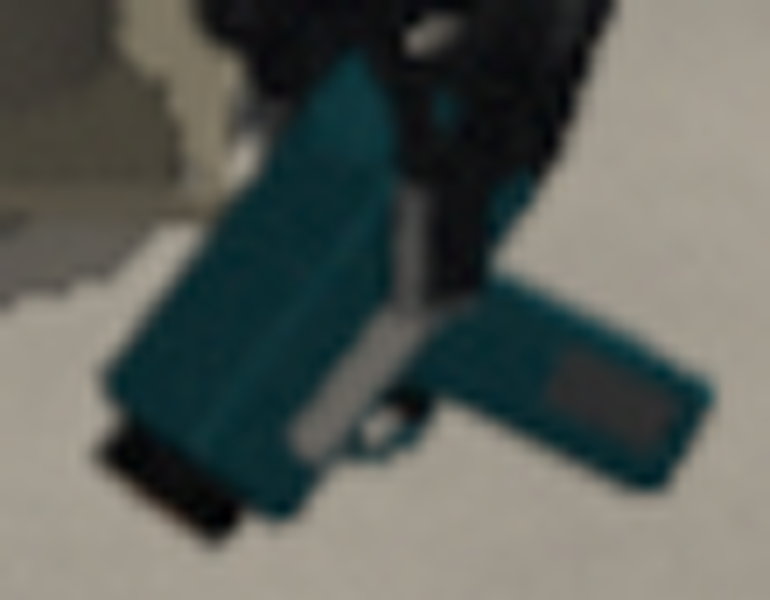

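View pics/zb.png

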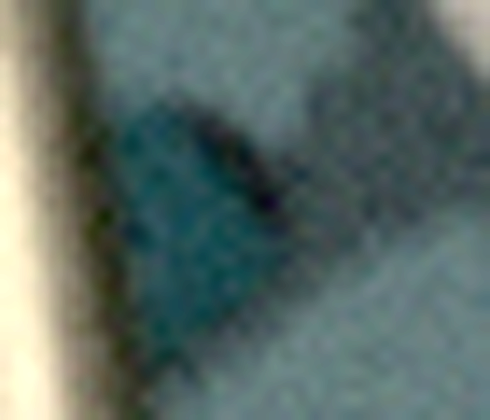

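```bash
cat > meas.py <<'E'
from h import *
np.set_printoptions(precision=1,suppress=True)
def plane(S,P,yaw):
    g=np.radians(yaw);ax=np.array([np.cos(g),np.sin(g),0]);n=np.array([-np.sin(g),np.cos(g),0])
    def on(u,v,off):
        c,d=ray(S,u,v);X=c+d*(((P+off*n)-c)@n)/(d@n);Y=X-P;return np.array([Y@ax,Y[2]])
    return on,ax,n
E
python3 - <<'E'
from meas import *
S=load("scene10");T=load("top10");P=np.array([500,148.5,191.2])
on,ax,n=plane(S,P,-50.3)
z=lambda x,y:(330+(x+.5)/14-.5,165+(y+.5)/14-.5)
LT=on(*z(200,455),21);LB=on(*z(287,520),21);RT=on(*z(105,380),-21);L=on(*z(157,500),0)
r1=on(*z(395,180),21)
print("LTF",LT,"LBF",LB,"RTF",RT,"lens",L,"ridge",r1)
f=lambda d:np.degrees(np.arctan2(d[1],d[0]))
print("ridge ang",f(LT-r1),"front",f(LT-LB)-90, "handle", )
print("handle front",f(on(*z(640,490),16)-on(*z(450,400),16)),"foot",f(on(*z(655,490),16)-on(*z(710,395),16)))
X,e=tri(S,z(105,380),T,(282,201.7));d=X-P;print("tri RTF",d@ax,d@n,d[2],e)
# predicted
for p in(40,42.5,45):
    q=np.radians(p);R=np.array([[np.cos(q),np.sin(q)],[-np.sin(q),np.cos(q)]])
    print(p,*[R@np.array(b)+[0,25] for b in((77.8,19.5),(77.8,-26.5),(89.8,-3.5))])
E
```

```text
LTF [ 66.2 -15.6] LBF [ 39.4 -42.5] RTF [ 62.  -16.1] lens [ 62.1 -39.1] ridge [10.5 38.9]
ridge ang -44.40150364708949 front -44.80267716476827 handle
handle front -143.72171651176012 foot -53.00371276128702
tri RTF 66.56121825637531 -17.852213600104264 -13.237314349502128 3.451128410334121
40 [ 72.1 -10.1] [ 42.6 -45.3] [ 66.5 -35.4]
42.5 [ 70.5 -13.2] [ 39.5 -47.1] [ 63.8 -38.2]
45 [ 68.8 -16.2] [ 36.3 -48.8] [ 61. -41.]
```

```bash
python3 -c "
from h import *
print(slide(129.7,1,-1.2,-31))"
python3 -m crank '{"slide":[[-0.0015,0,0.006],[0,0,0.01],[0,0,0.01],[0,0,0.005],[0,0,0],[0,0,0],[0,0,0],[0,0,0]],"twist":[0,0,0,0,0,0,0,0]}'; python3 -c "
from look import *
look('11',(220,110,110,110),(290,150,90,110),4)"
```

```text
[-1.56204728e+00  2.87817403e-03  3.10000000e+01]
time: 13.1
tool_pos: [500.4, 147.6, 159.3]
tcp_rot: [180.0, 0.0, 129.9]
ft_force: [-0.9, -0.8, -1.7]
finger_gap: 41.6
13.1 [500.4 147.6 159.3] [180.    0.  129.9] [-0.9 -0.8 -1.7] 41.615679037599016
```

View pics/l11.png

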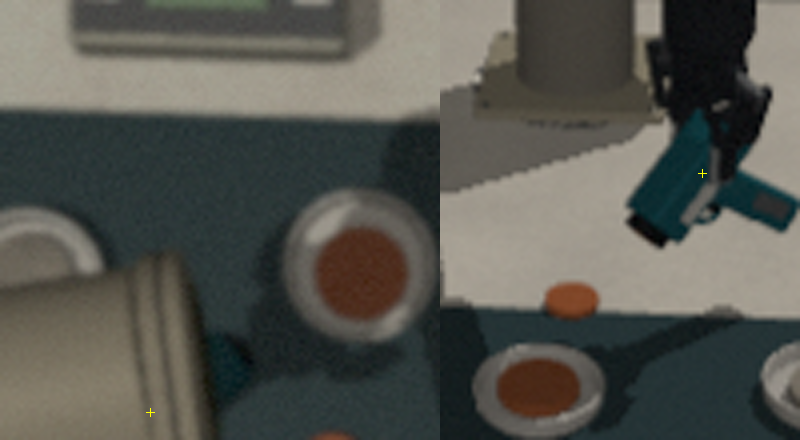

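Run:
```python
from h import *
S=load("scene11")
a=cv2.resize(np.ascontiguousarray(S["img"][172:214,332:387,::-1]),None,fx=14,fy=14,interpolation=cv2.INTER_CUBIC)
cv2.imwrite("pics/zc.png",a)
T=load("top11")
for k in blobs(mask(T,(2,90,40),(18,255,255)),100): 
    e=cv2.fitEllipse(k);print(e,onz(T,*e[0],18))
for k in blobs(mask(S,(2,90,40),(18,255,255)),100): 
    e=cv2.fitEllipse(k);print(e,onz(S,*e[0],12))
```

```text
((302.6947326660156, 226.00994873046875), (15.722477912902832, 16.408082962036133), 10.406167030334473) [469.6186034   32.13581205  18.        ]
((309.9008483886719, 177.98318481445312), (21.789960861206055, 22.028690338134766), 27.475337982177734) [609.38809233  15.19945243  18.        ]
((392.6178283691406, 91.43659210205078), (3.9316606521606445, 46.28158950805664), 77.29779052734375) [ 872.8715825  -221.60858683   18.        ]
((219.8267059326172, 302.7405700683594), (4.418725967407227, 54.96799850463867), 82.62000274658203) [ 889.34395446 -222.67720188   12.        ]
((314.0876770019531, 246.5951385498047), (13.776327133178711, 20.329429626464844), 88.14700317382812) [614.43715199  16.2656202   12.        ]
((622.0509643554688, 239.53143310546875), (39.30760955810547, 121.96902465820312), 1.9658888578414917) [ 503.91521447 1057.49470418   12.        ]
((502.50750732421875, 141.28164672851562), (22.53531265258789, 75.62753295898438), 88.29060363769531) [-376.04685027  937.84924931   12.        ]
((542.8717651367188, 80.91584014892578), (36.59429168701172, 145.69198608398438), 92.13407135009766) [-1753.59412661  1695.24124417    12.        ]
((568.7254028320312, 13.778282165527344), (25.654386520385742, 240.87255859375), 89.07803344726562) [-7824.67832471  4647.33355921    12.        ]
```

View pics/zc.png

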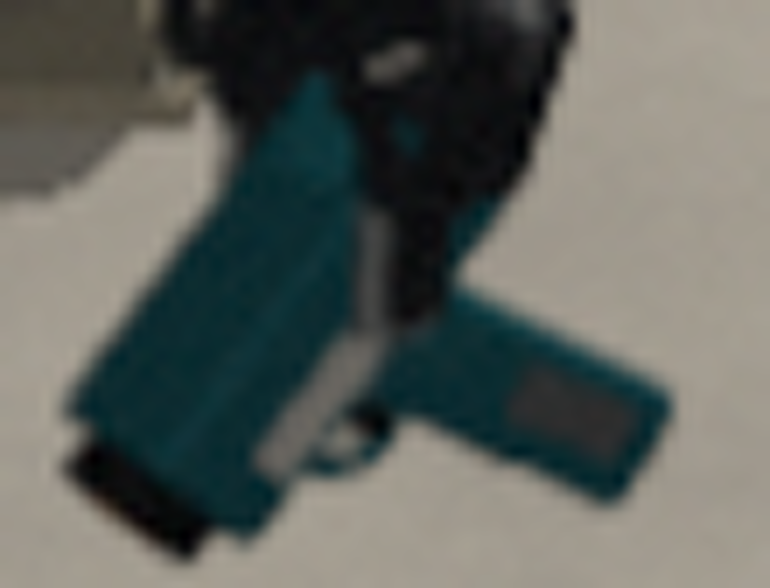

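Run:
```python
from meas import *
S=load("scene11");P=np.array([500.4,147.6,159.3])
on,ax,n=plane(S,P,-50.1)
z=lambda x,y:(332+(x+.5)/14-.5,172+(y+.5)/14-.5)
f=lambda d:np.degrees(np.arctan2(d[1],d[0]))
LT=on(*z(165,465),21);r=on(*z(345,205),21);LB=on(*z(247,540),21);L=on(*z(126,512),0)
ul=on(*z(70,405),-21);ur=on(*z(215,215),-21)
print("lens",L,"ridge",f(LT-r),"front",f(LT-LB)-90,"upper edge",f(ul-ur),"stripe",f(on(*z(275,475),21)-on(*z(380,345),21)))
print("handle",f(on(*z(600,500),16)-on(*z(410,412),16))+102, )
D=np.array([610.2,15.5,18])
for l,p in((L,43.5),(np.array([62.5,-39]),43.5),(L,42),(L,45)):
    X=P+ax*l[0];X[2]=P[2]+l[1];q=np.radians(p);d=ax*np.cos(q)+[0,0,-np.sin(q)]
    v=D-X;print(p,"lens",X,"dist",np.linalg.norm(v),"elev",np.degrees(np.arcsin(-v[2]/np.linalg.norm(v))),"miss",np.linalg.norm(v-(v@d)*d),"lat",v@n)
```

```text
lens [ 61.4 -37.8] ridge -45.22942351830792 front -40.30705231084938 upper edge -41.29377871511922 stripe -38.83691770592432
handle -41.24749841624168
43.5 lens [539.8 100.5 121.5] dist 151.2911244157691 elev 43.15336948914909 miss 1.0426282495192056 lat -0.5007626609658546
43.5 lens [540.5  99.7 120.3] dist 149.68727146074642 elev 43.11185554760948 miss 1.13023271483437 lat -0.5007626609658055
42 lens [539.8 100.5 121.5] dist 151.2911244157691 elev 43.15336948914909 miss 3.0869466730069948 lat -0.5007626609658546
45 lens [539.8 100.5 121.5] dist 151.2911244157691 elev 43.15336948914909 miss 4.900087404618087 lat -0.5007626609658546
```

```bash
python3 -m crank '{"slide":[[0,0,0.0015],[0,0,0],[0,0,0],[0,0,0],[0,0,0],[0,0,0],[0,0,0],[0,0,0]],"twist":[0,0,0,0,0,0,0,0]}'
python3 - <<'E'
from bench import status,viewer,hand_in
import cv2,numpy as np
s=status.sense();print(s["time"],s["tool_pos"],np.abs(s["qd"]).max(),s["finger_gap"],s["ft_force"])
a=viewer.snapshot("scene")["img"];b=np.load("scene11.npz")["img"]
d=cv2.absdiff(a,b).max(2);ys,xs=np.where(d>25);print(len(xs), xs.min() if len(xs) else 0, xs.max() if len(xs) else 0, ys.min() if len(ys) else 0, ys.max() if len(ys) else 0)
b=np.load("scene0.npz")["img"];b=b
print(hand_in())
E
```

```text
time: 14.0
tool_pos: [500.0, 147.5, 157.2]
tcp_rot: [-180.0, -0.0, 129.9]
ft_force: [-0.1, 1.0, -2.2]
finger_gap: 41.6
14.0 [500.01342714 147.5083384  157.17256412] 0.11611730598669207 41.60038809634817 [-0.07780031  0.95383175 -2.16506648]
213 251 382 12 276
the job is handed in; nothing more can be done
None
```

The thermometer is out of its stand and held still in the air, pointing at the terracotta disc, and the job is handed in at about 14 s. `hand_in()` reports no verdict.

**What I did:**
- I gripped the gun across the flat barrel sides, about 26 mm behind the barrel's middle, and lifted it almost out of the pocket.
- The moves only allow turning about the tool's vertical axis. So I tipped the nose down by swinging the handle against the front edge of the stand's mouth with a light 20 N grip. Side forces stayed under 1 N.
- I then drew it clear, held it at 40 N, turned it, and carried it to the disc.

**Last checks:**

| Check | Result |
|---|---|
| Distance from lens to disc centre | about 150 mm |
| Slant of the line from lens to disc | about 43° |
| Sight line's miss of the disc centre | about 1–5 mm, depending on the tilt assumed |
| Roll | about 0° (tool vertical, flat-sided grip) |
| Arm at hand-in | at rest, jaw gap 41.6 mm, load 2.2 N |

**Where the checks disagreed:**
- **Tilt:** edge readings of the barrel tilt ranged from 39° to 45°, mostly 41–45°. The true tilt is probably 42–43°, slightly shallower than the 45° asked.
- **Camera agreement:** the two cameras differed by about 3 mm on one barrel corner.
- **Final change:** I lowered the gun by 1.5 mm at the end and did not measure the aim again.
- **Other objects:** the disc's position was unchanged from start to end. I did not check the other objects one by one. No contact with them showed in the forces or the pictures.

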